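# Turn the keyed specimen plate home and clip it down

## Task

The white specimen plate of the microscope stand has been dropped into its recess turned the wrong way, so it lies crooked on the edge. Without lifting it out or forcing it, turn it until its flat finds the flat of the recess and it drops in flush, then swing the steel hold-down clip a quarter turn so that it points to the middle of the plate, over its rim. Leave the dishes, forceps and the other loose things where they are.

Things in the scene. Friction and masses are not known exactly. Their poses are not given: they have to be found in the camera images.
- stand: Black base of the microscope stand, 315 x 250 x 40 mm, fixed. Origin on the table under the recess centre; it spans -100 to +215 mm along its x and 125 mm to either side in y. A pillar (25 mm thick, 290 mm above the base) stands at x = +180 mm; the screen head on it is swung away beyond the +x end
- recess (a point): Centre of the recess at the base's top face (40 mm above the table), axes as the stand's. 8 mm deep, round, radius 48.2 mm, but for one straight edge, the land, 42 mm from the centre, its top level with the base. It is cut in an aluminium ring, 124 mm across, clamped at any angle: the land's bearing is not given, but the mis-turned plate rests on it and so stands high on that side
- plate: White D-shaped plate, loose, about 130 g, 94 mm across, 8 mm thick, smooth (friction 0.2). Origin: centre of its underside, z up, x to the middle of its one flat, 39 mm off. Starts 40 degrees or more off and tilted about 5 degrees. Turned to within about 2 degrees it drops in by its weight; then the land stops it after some degrees more. Home, it is level, its underside 8 mm below the base's top face
- knob_a (a point): Middle of the upright steel knob on the plate at y = +28 mm of the plate's origin, 10 mm thick, 18 mm high above the plate's top face. Pushed sideways, a knob turns the plate with 1 or 2 N while it moves away from the land; pushed towards the land, the tilted plate tends to wedge there (5 N or more): then push the other knob
- knob_b (a point): Middle of the like knob at y = -28 mm of the plate's origin
- clip (a joint): Angle of the hold-down clip in rad, growing clockwise as seen from above: 0 swung out, 1.57 pointing to the middle of the recess, stop at 1.66. It stays where it is left; about 1 N at its pin turns it
- clip_pivot (a point): Pivot of the clip at the base's top face, 78 mm from the recess centre. The clip is a steel strip 11 mm wide reaching 40 mm from the pivot, 2 to 4 mm above the base's top face; the screw head on the pivot is 12 mm thick, its top 12 mm above the base
- clip_pin (a point): Top of the upright thumb pin on the clip, 28 mm from the pivot along the strip: 8 mm thick, from the strip to 18 mm above the base's top face. Push it sideways to swing the clip
- dish_a: Clear petri dish 90 mm across, 15 mm high, on the table before the stand; origin under its centre
- dish_b: The like dish on the table at the stand's +y side
- forceps: Steel forceps 125 mm long, 7 mm high, lying on the base along its +y edge, origin near the middle of the underside
- vial: Glass vial 18 mm thick, 42 mm high, standing on the base near the pillar; origin under its centre
- jar: Glass jar with white lid, 60 mm across, 75 mm high, on the table; origin under its centre
- slide_box: Closed grey and white box for slides, 85 x 100 x 34 mm, on the table; origin under its centre
- loupe: Black stand loupe, 40 mm across, 42 mm high, on the table; origin under its centre
Things that resemble listed ones, but are neither listed nor needed, are in the scene too. What is shaped like the plate but brown or orange is not meant.

How it is judged:
By the outcome, as a careful person would: the job done as asked, in the order asked, and still so for the second after the job is handed in, with the robot touching nothing.
It also fails if it takes over 72 s, if anything falls off the work surface, if the arm or the gripper's body presses on something with over 40 N, if the wrist force passes 120 N, or if a joint passes its speed limit or range.

## Robot

A 6-joint arm with a two-finger parallel gripper is mounted at the origin on the work surface. World frame = base frame: x ahead of the robot, y to its left, z up, the work surface at z = 0. Lengths are in mm, angles in rad, forces in N, time in s.
With the tool pointing down it reaches from about 325 to 875 mm from the base axis. Payload 4.4 kg.
Tool frame: the origin (TCP) lies on the centre line of the jaws, within the pads' length; the fingertips stand ahead of it and the grasp point (between the pads) lies 6 mm ahead of it (ctrl.tcp_to_tips is the z of the fingertips in the tool frame, in mm); z points along the fingers, y is the direction in which the jaws open and shut (so a half turn about z gives the same grasp; the last joint's range is limited). The gripper opens to 85 mm and grips with 20 to 120 N. Pads are 22 mm wide; open, the fingers measure 114 mm over their backs; the gripper's body (76 mm by 85 mm) begins 54 mm behind the grasp point. The pads swing forward as they close: fully open they stand 13 mm farther back than shut.
Start: joints at [1.119, 0.207, 1.542, -0, 1.393, -0.15], TCP at [170.373, 549.182, 256.282] pointing down, gripper open.
Joint ranges: [-2.73, 2.73], [-0.86, 2.22], [0.23, 2.46], [-1.11, 4.25], [0.08, 2.63], [-2.82, 2.82]. Speed limits (rad/s): [2.79, 2.79, 3.14, 3.14, 3.14, 3.14].

## Interface

Orientations are given as a 3x3 rotation matrix whose columns are the frame's x, y, z axes.
In Python, from plant import ctrl, sensors, optics gives the robot as it stands. Calls block until the motion is done:
- ctrl.move_ptp(position, orientation): joint-space move of the TCP to a pose.
- ctrl.move_l(position, rot=None, vel=150, threshold=None): straight line of the TCP; rot=None keeps the orientation; vel is the mean speed in mm/s. With threshold (N) it stops when the force on the tool has changed by that much, and returns True; else False.
- ctrl.set_joints(angles): joint-space move.
- ctrl.gripper_to(opening, force=None): finger opening in mm; force is the grip in N (None keeps the last); returns when the fingers have stopped.
- ctrl.hold(seconds).
- ctrl.solve_ik(position, orientation): joint angles nearest the present ones, or None.
- sensors.read_state(): the state.
- optics.grab_frame(name): name is "scene" or "side" or "wrist"; returns (picture, depth): 384x512x3 uint8, red, green, blue; 384x512 float32, mm along the optical axis (not along the pixel's ray), 0 where there is no reading.
- optics.camera_params(name): a dict with "mtx" (3x3 intrinsics, pixels), "R" (3x3) and "t" (3): a world point X has camera coordinates R X + t; the wrist camera has in their place "T_tool_cam" (4x4, takes a point from camera to tool coordinates, whose origin is the TCP and whose axes are the flange's). Camera axes: x right, y down, z forward; pixel columns grow to the right and rows downward; lengths in mm; the calibration is good to about 2 mm. A picture is of the moment at which its call begins: read the wrist's pose just before it. camera_params takes no time and is no camera call.
A pose or a line that the arm cannot do raises ctrl.MotionError and nothing moves.
- ctrl.finish_job(): hands the job in, once; it reports no verdict.
The state is a dict: "t": time; "q": joint angles; "qvel": joint speeds; "tau": joint torques, N m; "eef_pos": TCP position; "eef_rot": TCP orientation; "force": force on the tool from outside, world axes, zero at the start; "wrist_torque": the same for the moment, N m; "grip_width": finger opening in mm.
Only numpy, scipy, OpenCV 4.12 (cv2) and the standard library are available. Lean on these libraries where they do the work, as an engineer would, in place of code of your own. Each camera call takes 0.05 s, during which the arm holds its last target. There are 200 camera calls.

## Working session

There is one attempt and no reset: what is moved stays moved. The work goes in short steps, each a Python script; the robot and the scene stay as the last script left them, time stands still between calls to the robot, and variables do not carry over. Pictures are saved under pics/ and viewed, about 8 in all and at most 12, crops included, and the job is handed in when it is done.

```bash
ls; mkdir -p pics; cat > h.py <<'E'
import numpy as np, cv2
from plant import ctrl, sensors, optics
def cam(name):
    s=sensors.read_state(); im,d=optics.grab_frame(name); p=optics.camera_params(name)
    if name=="wrist":
        T=np.eye(4);T[:3,:3]=np.array(s["eef_rot"]);T[:3,3]=s["eef_pos"]
        W=T@np.array(p["T_tool_cam"]); R=W[:3,:3].T; t=-R@W[:3,3]
    else: R=np.array(p["R"]);t=np.array(p["t"]).ravel()
    K=np.array(p["mtx"])
    np.savez("pics/last_%s.npz"%name,im=im,d=d,K=K,R=R,t=t)
    return im,d,K,R,t
def load(name):
    z=np.load("pics/last_%s.npz"%name); return z["im"],z["d"],z["K"],z["R"],z["t"]
def pz(K,R,t,u,v,z):   # pixel on plane z
    r=R.T@(np.linalg.inv(K)@[u,v,1]); c=-R.T@t; return c+r*(z-c[2])/r[2]
def pd(d,K,R,t,u,v):
    return R.T@(np.linalg.inv(K)@[u,v,1]*d[int(round(v)),int(round(u))]-t)
def proj(K,R,t,X):
    c=K@(R@np.asarray(X,float)+t); return c[:2]/c[2]
def save(im,f,crop=None,k=1):
    if crop: u0,v0,u1,v1=crop; im=im[v0:v1,u0:u1]
    cv2.imwrite("pics/"+f,cv2.resize(im[:,:,::-1],None,fx=k,fy=k,interpolation=cv2.INTER_CUBIC))
E
python3 - <<'E'
from h import *
im,d,K,R,t=cam("scene"); im2,*r=cam("side")
save(np.vstack([im[:300],im2[:300]]) if 0 else im,"a.png",None,1.5); save(im2,"b.png",None,1.5)
print(-R.T@t, -r[2].T@r[3] if 0 else -r[2].T@r[3], sensors.read_state()["t"], ctrl.tcp_to_tips)
E
```

```text
pics
[ 948.7324986  -262.4245377   786.85258093] [ -77.83324434 -515.5504945   796.93378169] 0.1 25.0
```

View pics/a.png

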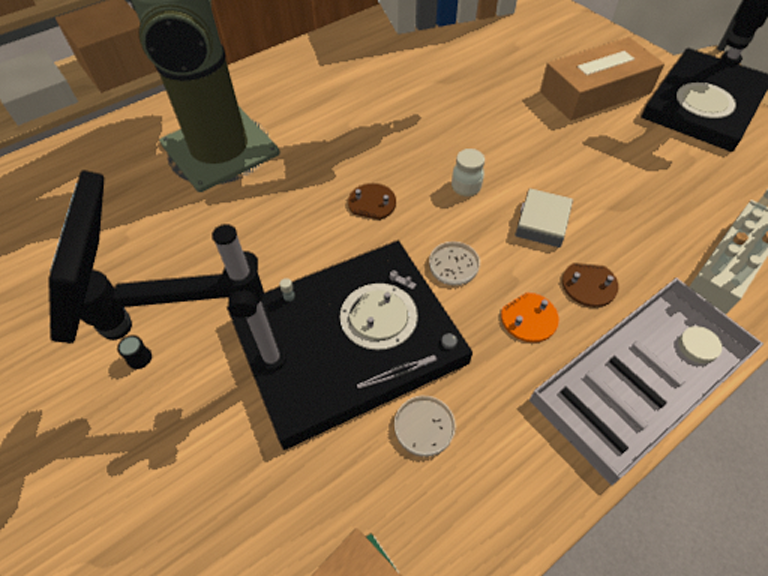

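The scene view shows the stand with its plate at about (378,315)/1.5. The clip is near (402,278)/1.5, the pillar foot near (268,360)/1.5 and the forceps near (397,372)/1.5.

```bash
python3 - <<'E'
from h import *
im,d,K,R,t=load("scene")
for n,u,v,z in [("ringc",378,316,42),("corner -x-y",400,243,40),("corner -x+y",470,352,40),("corner +x+y",285,442,40),("pillar foot",268,360,40),("pillar top",226,235,330),("clip",402,278,44),("vial",287,298,40),("thumb?",449,342,40),("head",85,250,300)]:
    print(n,pz(K,R,t,u/1.5,v/1.5,z).round(),pd(d,K,R,t,u/1.5,v/1.5).round())
E
```

```text
ringc [568.   3.  42.] [569.   2.  44.]
corner -x-y [469. 124.  40.] [444. 144.   2.]
corner -x+y [704.  77.  40.] [704.  77.  39.]
corner +x+y [ 654. -222.   40.] [ 647. -222.   23.]
pillar foot [ 529. -177.   40.] [ 539. -179.   59.]
pillar top [ 531. -170.  330.] [ 537. -171.  336.]
clip [533.  78.  44.] [534.  78.  46.]
vial [448. -95.  40.] [453. -96.  46.]
thumb? [672.  63.  40.] [676.  58.  52.]
head [ 425. -303.  300.] [ 485. -299.  356.]
```

View pics/b.png

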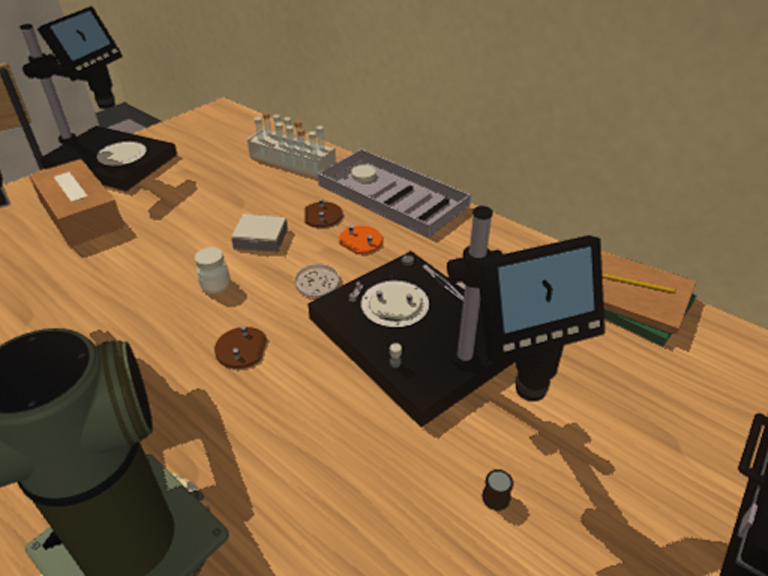

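```bash
cat >> h.py <<'E'
def down(a): # tool down, tool x axis at yaw a
    c,s=np.cos(a),np.sin(a); return np.array([[c,s,0],[s,-c,0],[0,0,-1.]])
E
python3 - <<'E'
from h import *
s=sensors.read_state(); T=np.array(optics.camera_params("wrist")["T_tool_cam"]); print(T.round(2), np.array(s["eef_rot"]).round(2), s["force"])
best=[]
for a in np.radians(np.arange(-180,180,15)):
    Rt=down(a); p=np.array([568,3,270.]); c=Rt@T[:3,3]; 
    ax=Rt@T[:3,2]
    tgt=np.array([568,10,40.]); 
    # put optical axis through target with TCP z=260
    k=(40-(230+c[2]))/ax[2]; pos=tgt-ax*k-c; pos[2]=230
    q=ctrl.solve_ik(pos,Rt)
    if q is not None: best.append((abs(np.array(q)-s["q"]).max(),np.degrees(a),pos,Rt,q))
best.sort(key=lambda b:b[0]); 
for b in best[:3]: print(b[1],b[2].round(),np.round(b[4],2))
b=best[0]; ctrl.move_ptp(b[2],b[3])
im,d,K,R,t=cam("wrist"); save(im,"c.png",None,1.5); print(sensors.read_state()["t"],K[0,0])
E
```

```text
[[  -0.     -0.96   -0.26   66.86]
 [   1.     -0.      0.     -0.37]
 [  -0.     -0.26    0.96 -117.92]
 [   0.      0.      0.      1.  ]] [[-0.96  0.3  -0.  ]
 [ 0.3   0.96 -0.  ]
 [ 0.   -0.   -1.  ]] [-0.23848572 -0.25869713  0.28370265]
90.0 [568.  27. 230.] [-0.1   0.22  1.59 -0.    1.34 -0.1 ]
75.0 [573.  27. 230.] [-0.1   0.22  1.58 -0.    1.34  0.16]
105.00000000000001 [564.  27. 230.] [-0.11  0.21  1.6  -0.    1.34 -0.37]
2.4917 289.44840532412604
```

View pics/c.png

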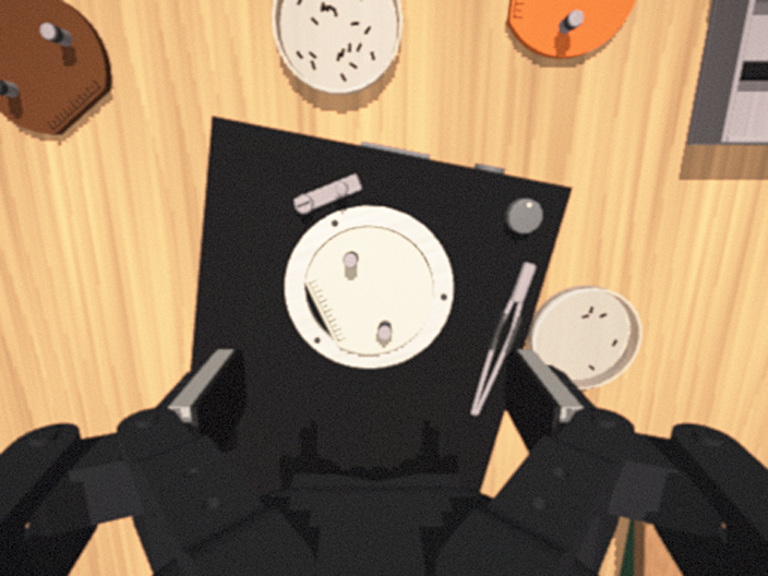

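The wrist view (map-like: right = +x, up = +y) shows the ring centre at about (370,286)/1.5 and the knobs at (350,260) and (385,331). The flat faces lower-left. The clip runs from the slotted screw at (304,203) to about (360,184), with its pin at about (349,187).

```bash
python3 - <<'E'
from h import *
im,d,K,R,t=load("wrist")
P=lambda u,v,z:pz(K,R,t,u/1.5,v/1.5,z)
for n,u,v,z in [("ring c",370,286,40),("k1top",350,259,62),("k2top",385,328,62),("flat mid",324,313,45),("flat e1",309,281,45),("flat e2",340,342,45),("screwhead",302,203,52),("clip tip",360,184,44),("pin top",352,184,58),("corner",213,117,40),("corner2",570,187,40)]:
    print(n,P(u,v,z).round(1),pd(d,K,R,t,u/1.5,v/1.5).round(1))
# plate plane
v,u=np.mgrid[0:384,0:512]; m=d>0
X=(R.T@((np.linalg.inv(K)@np.stack([u,v,0*u+1]).reshape(3,-1))*d.reshape(1,-1)-t[:,None])).T.reshape(384,512,3)
hsv=cv2.cvtColor(im,cv2.COLOR_RGB2HSV)
c=P(370,286,42)
r=np.hypot(X[...,0]-c[0],X[...,1]-c[1])
s=(r<36)&m&(X[...,2]<52)&(X[...,2]>36)
A=np.c_[X[s][:,:2]-c[:2],np.ones(s.sum())]; 
for _ in range(3):
    co=np.linalg.lstsq(A,X[s][:,2],rcond=None)[0]; res=abs(A@co-X[s][:,2]); k=res<1.5; 
    s2=np.zeros_like(s); s2[s]=k; s=s2; A=A[k]
print("plane",co,"tilt",np.degrees(np.arctan(np.hypot(*co[:2]))),"uphill bearing",np.degrees(np.arctan2(co[1],co[0])),res.std(),len(A))
# ring outer circle fit by bright pixels
g=(r<80)&m&(hsv[...,2]>150)&(hsv[...,1]<80)
g=(g.astype(np.uint8)); n,l,st,ce=cv2.connectedComponentsWithStats(g); 
i=l[int(286/1.5),int(434/1.5)]; cn=cv2.findContours((l==i).astype(np.uint8),0,1)[0]; e=cv2.fitEllipse(max(cn,key=len)); print(e, P(e[0][0]*1.5,e[0][1]*1.5,41))
save(im,"d.png",(170,100,320,260),4)
E
```

```text
ring c [564.1   8.5  40. ] [564.2   9.6  43.8]
k1top [551.   33.5  62. ] [550.8  33.1  60. ]
k2top [574.8 -15.9  62. ] [574.8 -15.1  64.1]
flat mid [530.2 -10.7  45. ] [530.3 -10.6  45.4]
flat e1 [520.1  13.7  45. ] [519.7  12.9  42.2]
flat e2 [541.6 -33.7  45. ] [541.7 -32.9  46.9]
screwhead [518.6  69.8  52. ] [519.   70.   54.5]
clip tip [557.5  82.   44. ] [557.4  81.8  40.3]
pin top [552.7  82.6  58. ] [552.1  82.   44.4]
corner [459.9 125.3  40. ] [459.8 125.3  39.9]
corner2 [703.   79.9  40. ] [702.8  79.9  40.5]
plane [ 2.73248743e-02 -8.61504310e-02  4.40664427e+01] tilt 5.164361630791283 uphill bearing -72.4022068870126 0.3688114900948594 3071
((245.53306579589844, 190.9348602294922), (107.72821044921875, 111.73725128173828), 92.57218170166016) [562.88248446   8.50797309  41.        ]
```

View pics/d.png

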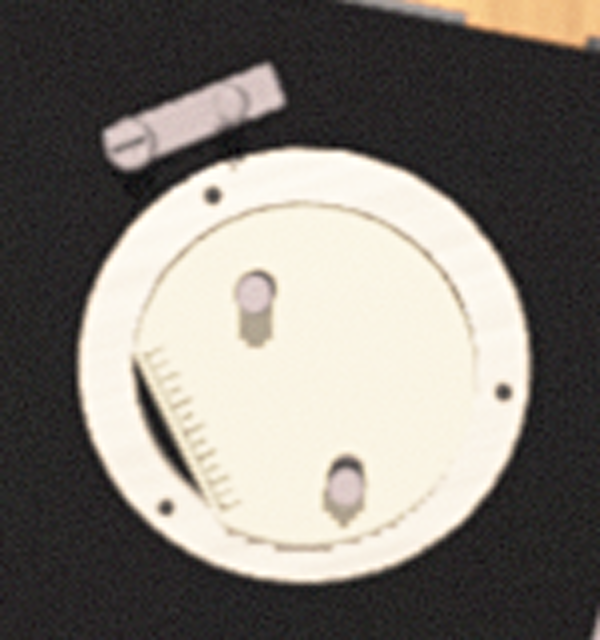

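Ring centre is about (563.5, 8). The flat bears about 206° and the plate is highest at 288°, so the land is near 288° and the plate needs about +82° CCW. Knob A at (575,-16) moves away from the land on that path. I'll straddle it loosely and lead it round in an arc, watching the force.

```bash
cat >> h.py <<'E'
C=np.array([563.4,7.5]); OPEN=20
def kpose(phi,ztip,r=28,c=C):
    f=np.radians(phi); return np.array([c[0]+r*np.cos(f),c[1]+r*np.sin(f),ztip+ctrl.tcp_to_tips]), down(f+np.pi if phi>200 and False else f-np.pi)
def F(): return np.array(sensors.read_state()["force"])
def arc(phis,zt,F0,lim=5,r=28):
    for p in phis:
        P,Rt=kpose(p,zt(p),r); hit=ctrl.move_l(P,Rt,vel=30,threshold=lim)
        f=F()-F0; e=np.array(sensors.read_state()["eef_pos"])
        print(p,hit,f.round(1),"tan %.1f"%(f[:2]@[-np.sin(np.radians(p)),np.cos(np.radians(p))]))
        if hit or np.linalg.norm(f)>lim: return p
E
python3 - <<'E'
from h import *
ctrl.gripper_to(OPEN)
P,Rt=kpose(296,110); ctrl.move_ptp(P,Rt); print(np.round(sensors.read_state()["q"],2))
print(ctrl.move_l(kpose(296,53)[0],vel=60,threshold=4)); ctrl.hold(.2); F0=F(); print(F0, sensors.read_state()["eef_pos"],sensors.read_state()["grip_width"]); np.save("F0.npy",F0)
arc(np.arange(300,345,4),lambda p:53 if p<320 else 52,F0)
im,d,K,R,t=cam("wrist"); save(im,"e.png",None,1.2); print(sensors.read_state()["t"])
E
```

```text
[-0.18  0.33  1.65  0.    1.16 -0.63]
False
[-0.41117312 -0.18190861 -0.13565127] [576.05806791 -17.73627676  78.53423148] 20.03722038951231
300 False [-0.  -0.   0.6] tan -0.1
304 False [ 0.1 -0.2 -0.4] tan 0.0
308 False [ 0.4  0.3 -0.6] tan 0.5
312 False [-0.   0.2  0.8] tan 0.1
316 False [-0.1  0.1 -0.5] tan 0.0
320 False [0.9 0.  1.5] tan 0.6
324 False [ 0.5 -1.  -0.1] tan -0.5
328 False [ 1.1 -0.1 -0.2] tan 0.5
332 False [0.3 0.5 0.1] tan 0.6
336 False [ 0.2 -0.2 -0.3] tan -0.2
340 False [0.3 0.2 0.2] tan 0.3
344 False [-0.1 -0.  -0.4] tan -0.1
8.05
```

View pics/e.png

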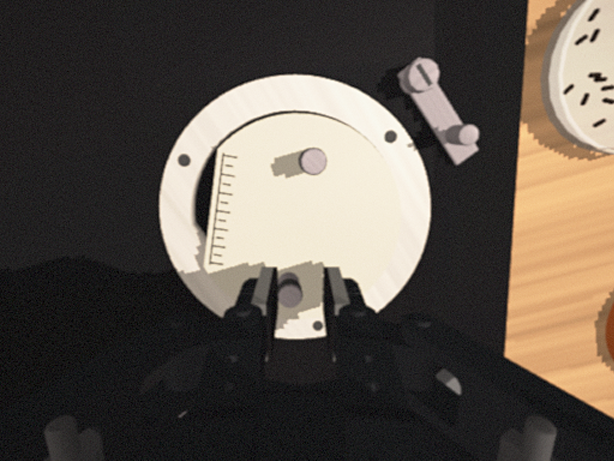

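The wrist view shows knob A at (290,293) between the fingers, against the trailing pad. The plate has turned with it, and the flat now runs along (235,150)–(210,265). Forces are about 1 N, so I'll carry on.

```bash
python3 - <<'E'
from h import *
F0=np.load("F0.npy")
p=arc(np.arange(348,402,3),lambda p:max(49.5,52-(p-344)*.1),F0)
im,d,K,R,t=cam("wrist"); save(im,"f.png",None,1.2); print(p,sensors.read_state()["t"])
E
```

```text
348 False [ 0.7 -0.2 -0.2] tan -0.1
351 False [1.2 0.2 0.3] tan 0.4
354 False [0.7 0.4 0.8] tan 0.5
357 False [-0.9 -0.7 -0.4] tan -0.7
360 False [0.6 0.  0.2] tan 0.0
363 False [ 0.6 -0.1 -0.5] tan -0.1
366 False [0.2 0.4 0.2] tan 0.4
369 False [0.7 0.2 0.4] tan 0.1
372 False [1.  0.  0.7] tan -0.2
375 False [ 0.2 -0.2  0.2] tan -0.3
378 False [0.7 0.1 0.8] tan -0.2
381 False [ 0.5 -0.1 -0.7] tan -0.2
384 False [1.2 0.  0.8] tan -0.5
387 False [0.8 0.6 0.3] tan 0.2
390 False [ 0.4  0.4 -0.3] tan 0.1
393 False [ 0.9  1.1 -0.6] tan 0.5
396 False [ 0.7 -0.2 -0.5] tan -0.6
399 False [ 1.3 -0.9 -1. ] tan -1.5
None 12.6
```

View pics/f.png

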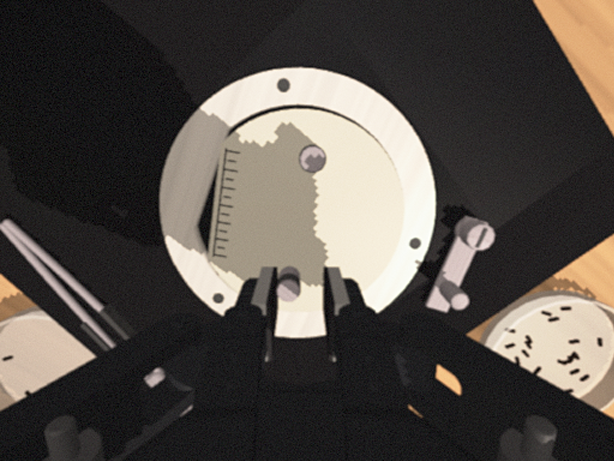

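Knob A is still between the fingers at (289,285). A dark gap remains beside the flat at (210,200). The depth tilt will tell whether the plate has dropped.

```bash
cat >> h.py <<'E'
def plane(rmax=42):
    im,d,K,R,t=load("wrist")
    v,u=np.mgrid[0:384,0:512]
    X=(R.T@((np.linalg.inv(K)@np.stack([u,v,0*u+1]).reshape(3,-1))*d.reshape(1,-1)-t[:,None])).T.reshape(384,512,3)
    r=np.hypot(X[...,0]-C[0],X[...,1]-C[1])
    for nm,s in [("plate",(r<rmax)),("ring",(r>51)&(r<59))]:
        s=s&(d>0)&(X[...,2]<50)&(X[...,2]>33)&(v<215)
        Q=X[s]
        for _ in range(4):
            A=np.c_[Q[:,:2]-C,np.ones(len(Q))]; co=np.linalg.lstsq(A,Q[:,2],rcond=None)[0]; Q=Q[abs(A@co-Q[:,2])<1.2]
        print(nm,"z0 %.1f tilt %.2f deg uphill %.0f n %d"%(co[2],np.degrees(np.hypot(*co[:2])),np.degrees(np.arctan2(co[1],co[0])),len(Q)))
E
python3 - <<'E'
from h import *
plane(); im,*c=load("wrist")
for n,u,v,z in [("flat1",228/1.2,150/1.2,43),("flat2",212/1.2,257/1.2,43),("kb",313/1.2,157/1.2,61),("ka",289/1.2,283/1.2,61)]: print(n,pz(*c[1:],u,v,z).round(1))
save(im,"g.png",(125,50,375,290),3)
E
```

```text
plate z0 40.4 tilt 0.02 deg uphill 28 n 13218
ring z0 40.4 tilt 0.10 deg uphill 54 n 5978
flat1 [558.2 -36.   43. ]
flat2 [601.7 -13.7  43. ]
kb [537.4  -7.6  61. ]
ka [582.9  17.1  61. ]
```

View pics/g.png

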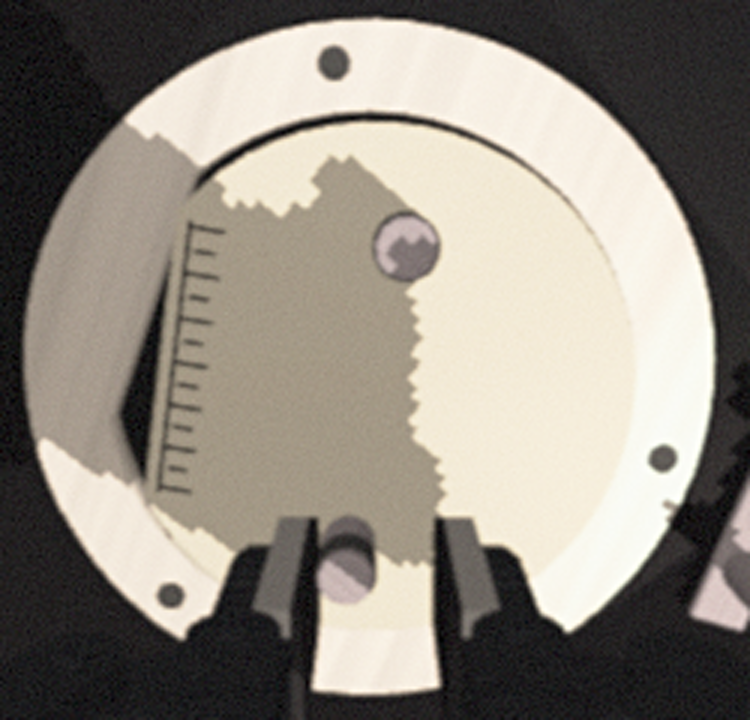

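The plate is level at z0 = 40.4, same as the ring, so it has dropped in flush. It has run on to the land's stop, with the flat about 10° past parallel (land line (195,190)→(120,410), flat (185,205)→(150,490)). I'll turn it gently back with the other pad until the flat is parallel to the land.

```bash
python3 - <<'E'
from h import *
im,*c=load("wrist")
W=lambda u,v,z:pz(*c[1:],125+u/3,50+v/3,z)
b=lambda p,q:np.degrees(np.arctan2(*(q-p)[1::-1]))
print("land dir",b(W(195,190,40),W(120,410,40)),"flat dir",b(W(187,205,40),W(150,490,40)), "knob dir",b(W(405,240,58),W(345,570,58)))
F0=np.load("F0.npy")
# pad moves back: free play ~20-10=10mm => ~20deg, then ~10deg with the plate
arc(np.arange(395,366,-3),lambda p:49.5,F0)
im,d,K,R,t=cam("wrist"); plane(); save(im,"i.png",(125,50,375,290),3); print(sensors.read_state()["t"])
E
```

```text
land dir 16.67757706324854 flat dir 28.02534342220443 knob dir 28.84968537443049
395 False [ 0.3  0.2 -0.4] tan -0.0
392 False [ 0.5  0.1 -0.5] tan -0.2
389 False [ 0.5 -0.4 -0.9] tan -0.6
386 False [0.3 0.4 0.1] tan 0.2
383 False [0.9 0.2 0.8] tan -0.2
380 False [ 0.6 -0.4 -0.4] tan -0.6
377 False [ 0.4  0.8 -0.1] tan 0.6
374 False [0.3 0.2 0.1] tan 0.1
371 False [ 0.6 -0.5 -0.1] tan -0.6
368 False [-0.4  0.   0.3] tan 0.1
plate z0 40.3 tilt 0.04 deg uphill 92 n 13272
ring z0 40.3 tilt 0.07 deg uphill 87 n 5935
15.15
```

View pics/i.png

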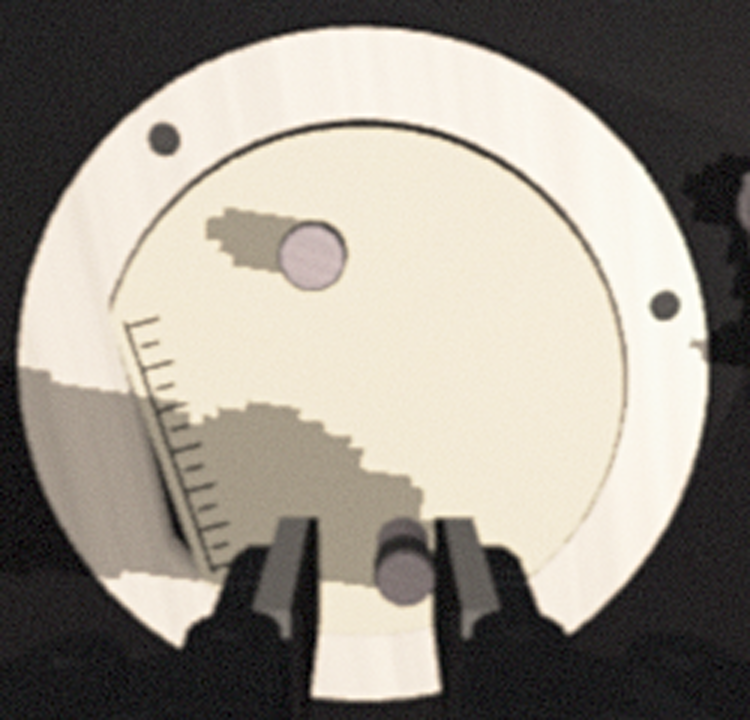

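```bash
python3 - <<'E'
from h import *
im,*c=load("wrist")
W=lambda u,v,z:pz(*c[1:],125+u/3,50+v/3,z)
b=lambda p,q:np.degrees(np.arctan2(*(q-p)[1::-1]))
k=b(W(313,257,58),W(405,577,58)); l=b(W(108,305,40),W(182,560,40))
print("land",l,"flat",b(W(125,325,40),W(210,570,40)),"knob",k)
n=np.clip(k-l,0,9)if 0 else np.clip(k-16.5,0,9); print("turn back",n)
F0=np.load("F0.npy")
if n>1: arc(368-np.linspace(0,n,4)[1:],lambda p:49.5,F0)
im,d,K,R,t=cam("wrist"); plane(); save(im,"j.png",(125,50,375,290),3); print(sensors.read_state()["t"])
E
```

```text
land 19.868768515091464 flat 23.103761794700773 knob 23.324572286684734
turn back 6.8245722866847345
365.7251425711051 False [0.5 0.8 0.1] tan 0.7
363.4502851422102 False [ 0.3 -0.3  0.2] tan -0.4
361.1754277133153 False [-0.5  0.6 -0.5] tan 0.6
plate z0 40.3 tilt 0.06 deg uphill 77 n 13251
ring z0 40.3 tilt 0.07 deg uphill 104 n 5950
15.95
```

View pics/j.png

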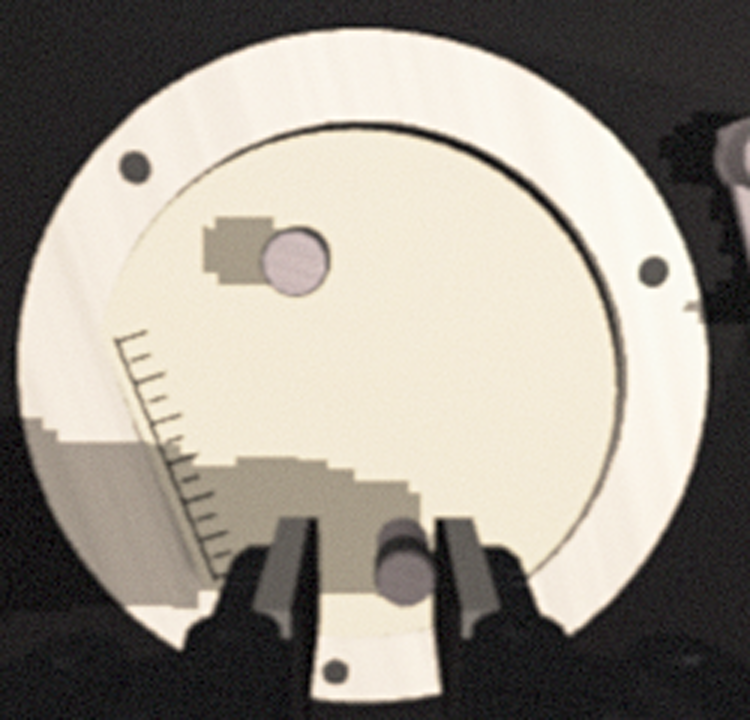

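The flat now lies along the land, and the plate is level and flush. Next I'll lift clear and look at the clip from above.

```bash
cat >> h.py <<'E'
def look(tgt,a,z):
    T=np.array(optics.camera_params("wrist")["T_tool_cam"]); Rt=down(a); c=Rt@T[:3,3]; ax=Rt@T[:3,2]
    k=(tgt[2]-(z+c[2]))/ax[2]; pos=np.array(tgt)-ax*k-c; pos[2]=z; ctrl.move_ptp(pos,Rt); return cam("wrist")
E
python3 - <<'E'
from h import *
P,Rt=kpose(364,49.5); ctrl.move_l(P,Rt,vel=30)
P,Rt=kpose(364,95); ctrl.move_l(P,Rt,vel=80)
im,d,K,R,t=look([550.,50,45],np.radians(190),170); plane(); save(im,"k.png",(100,0,400,225),2.6); print(sensors.read_state()["t"])
E
```

```text
plate z0 40.3 tilt 0.03 deg uphill 27 n 4846
ring z0 40.3 tilt 0.08 deg uphill 36 n 2062
17.375
```

View pics/k.png

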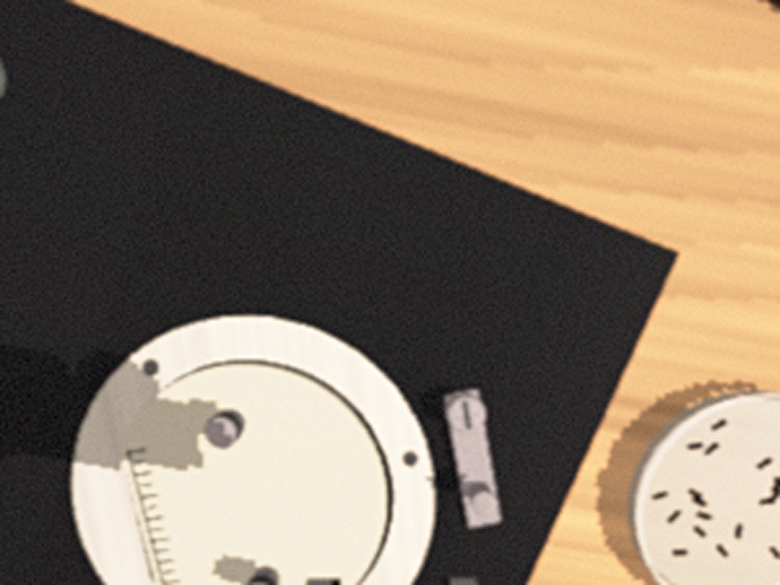

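The picture shows the screw head at (466,412), the pin top at (481,499), the strip end centre at (484,523), and the plate home and flush.

```bash
python3 - <<'E'
from h import *
im,*c=load("wrist"); d=c[0]
W=lambda u,v,z:pz(*c[1:],100+u/2.6,v/2.6,z)
pv=W(466,412,52); pin=W(481,499,58); tip=W(484,523,44)
print(pv,pin,tip,np.hypot(*(pin-pv)[:2]),np.hypot(*(pv[:2]-C)),np.degrees(np.arctan2(*(pin-pv)[1::-1])),np.degrees(np.arctan2(*(tip-pv)[1::-1])),"to centre",np.degrees(np.arctan2(*(C-pv[:2])[::-1])))
print(pd(*c,100+466/2.6,412/2.6),pd(*c,100+481/2.6,499/2.6), "kb",W(223,428,58))
# ring ellipse centre
g=((im.min(2)>110)).astype(np.uint8)
E
```

```text
[518.53695675  69.32728094  52.        ] [544.18433313  78.83556478  58.        ] [555.97279883  84.02780161  44.        ] 27.353160270319904 76.38917015957007 20.341317256332253 21.439227307097326 to centre -54.03465200054156
[518.2125203   69.03726925  54.23742295] [543.74076756  78.53843937  59.7045764 ] kb [535.6608857   -4.64409219  58.        ]
```

Pivot–pin measures 27.4 mm (28 given) and pivot–centre 76.4 mm (78 given), which is consistent. The clip bears 20.5° and should end at -54°.

```bash
cat >> h.py <<'E'
PV=np.array([518.4,69.3])
def cpose(psi,ztip):
    f=np.radians(psi); return np.array([PV[0]+28*np.cos(f),PV[1]+28*np.sin(f),ztip+ctrl.tcp_to_tips]), down(f+np.pi)
def carc(psis,F0,zt=49,lim=5):
    for p in psis:
        hit=ctrl.move_l(*cpose(p,zt),vel=30,threshold=lim); f=F()-F0
        print(round(p,1),hit,f.round(1))
        if hit or np.linalg.norm(f)>lim: return p
E
python3 - <<'E'
from h import *
P,Rt=cpose(20.5,100); ctrl.move_ptp(P,Rt); 
hit=ctrl.move_l(cpose(20.5,49)[0],vel=60,threshold=4); ctrl.hold(.2); F0=F(); np.save("F1.npy",F0); print(hit,F0.round(1))
if not hit:
    ctrl.gripper_to(15); print(sensors.read_state()["grip_width"],(F()-F0).round(1))
    carc(np.arange(16,-61,-4),F0)
im,d,K,R,t=cam("wrist"); save(im,"l.png",None,1.2); print(sensors.read_state()["t"])
E
```

```text
False [ 0.5 -0.  -0.3]
15.12456611375347 [-1.  -0.7 -0.1]
16 False [-0.6  0.  -0.3]
12 False [-0.4  0.5 -0.6]
8 False [-1.3  1.   0.5]
4 False [-0.3  0.7  0.3]
0 False [-1.3  0.7  0.4]
-4 False [-1.2  0.4  0.3]
-8 False [-0.5  0.7 -0.7]
-12 False [-0.3  0.9 -1.3]
-16 False [0.4 0.3 0.3]
-20 False [0.1 0.5 0.4]
-24 False [-0.4  0.2  0.4]
-28 False [0.2 0.7 0.8]
-32 False [-0.3  0.7  0.1]
-36 False [-0.1 -0.7 -0.2]
-40 False [-0.8 -0.1  0. ]
-44 False [-0.3  0.   0. ]
-48 False [-0.8  0.9  0. ]
-52 False [ 0.1  0.9 -0.7]
-56 False [-0.1  0.8  0.6]
-60 False [-0.  -0.1  1.2]
24.1833
```

View pics/l.png

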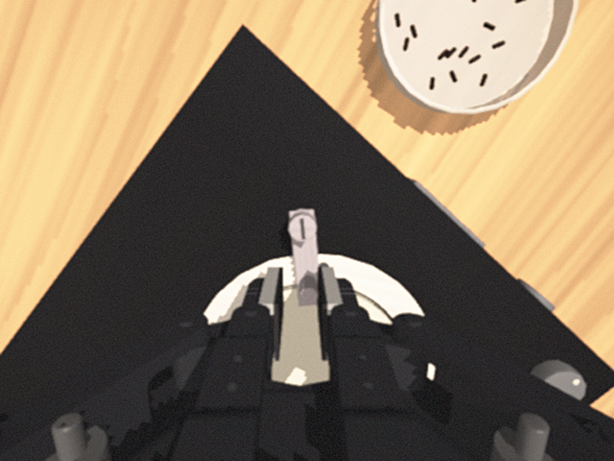

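The clip now points over the plate rim, with the screw at (302,228) and the pin at (309,290). I'll back off, lift and check from above.

```bash
python3 - <<'E'
from h import *
ctrl.move_l(*cpose(-57.5,49),vel=30); ctrl.move_l(*cpose(-57.5,100),vel=80)
im,d,K,R,t=look([560.,40,45],np.radians(120),230); plane(36); save(im,"m.png",(100,40,400,265),2.6); print(sensors.read_state()["t"])
E
```

```text
plate z0 40.1 tilt 0.17 deg uphill 131 n 1453
ring z0 40.0 tilt 0.54 deg uphill 120 n 910
25.775
```

View pics/m.png

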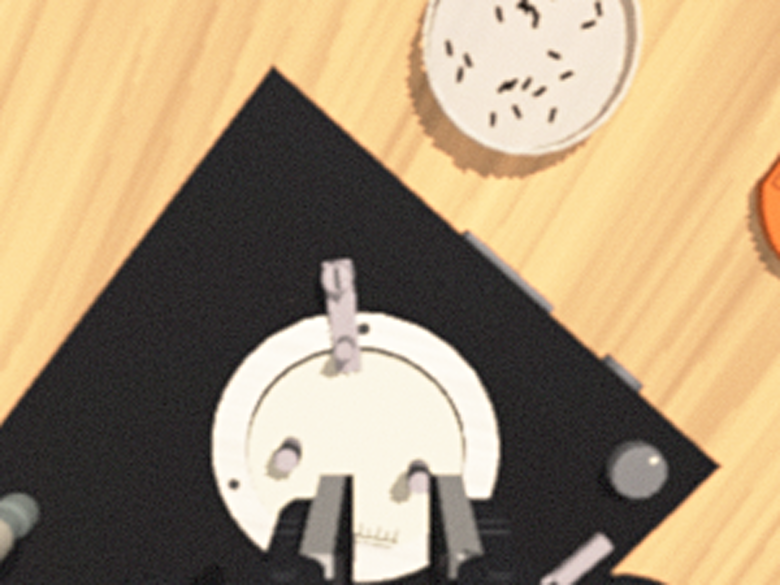

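The screw is at (338,275), the pin at (345,346), the strip end at (347,370) and the ring centre near (356,447). Now I'll compute the angle to the centre.

```bash
python3 - <<'E'
from h import *
im,*c=load("wrist")
W=lambda u,v,z:pz(*c[1:],100+u/2.6,40+v/2.6,z)[:2]
b=lambda p,q:np.degrees(np.arctan2(*(q-p)[::-1]))
pv,pin,tip,rc=W(338,275,52),W(345,346,58),W(347,370,44),W(356,447,40)
print(pv,pin,tip,rc,"clip",b(pv,pin),b(pv,tip),"centre",b(pv,rc),b(pv,C),np.hypot(*(pin-pv)),np.hypot(*(rc-pv)))
E
```

```text
[519.28647467  70.71371852] [535.15433439  48.50954716] [541.63225384  36.96760174] [562.08138849   7.83937654] clip -54.44910404302752 -56.48853561065842 centre -55.75915480402279 -55.09084094169835 27.29128428505828 76.05647591056326
```

The clip bears -54.4° to -56.5° and the centre bears about -55.5°, so it is on target.

```bash
python3 - <<'E'
from h import *
print(F().round(1)); ctrl.finish_job()
E
```

```text
[-0.  -0.4 -0.6]
the job is handed in; nothing more can be done
```

The plate now sits flush in its recess, the clip points to the plate's middle over its rim, and the job is handed in at about 26 s of the 72 s allowed.

- **Plate:** I led it round by knob A, about 80° counter-clockwise, with the jaws loosely astride the knob. Forces stayed at 2 N or less and nothing wedged. It dropped in and ran on about 10° to the land's stop. I then turned it back with the other pad until its flat lay along the land.
- **Clip:** I pushed it round by its pin from where it stood, about 15° off its swung-out position, with a force of 2 N or less.

**Last checks**
- **Flush:** the plate's top is at 40.1 mm against 40.0 mm for the ring, with 0.2° tilt. The ring's own tilt read 0.5° in that last view because little of it was visible. Earlier views gave 0.1° or less for both.
- **Clip angle:** it bears -54.4° by its pin and -56.5° by its tip. The recess centre bears about -55.5°, so it is on target to within 1–2°.
- **Distances:** pivot to centre measured about 76 mm against the 78 mm given, which is within the calibration error.
- **Loose things:** I moved none of them on purpose and felt no unexpected contact, but I did not measure their positions again afterwards.
- **At hand-in:** the gripper was clear of everything.

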